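# Load a drawer rail into the bench sander's cradle and put the push shoe back in its rest

## Robot

A 6-joint arm with a two-finger parallel gripper is mounted at the origin on the work surface. World frame = base frame: x ahead of the robot, y to its left, z up, the work surface at z = 0. Lengths are in m, angles in degrees, forces in N, time in s.
With the tool pointing down it reaches from about 0.3 to 0.75 m from the base axis. Payload 8.5 kg.
Tool frame: the origin (TCP) lies on the front face of the gripper's body, between the roots of the fingers; the fingertips stand 73 mm ahead of it and the grasp point (between the pads) lies 54 mm ahead of it (env.grasp_offset is the distance from the TCP to the grasp point, in m); x points along the fingers, y is the direction in which the jaws open and shut, and the axes are right-handed (so a half turn about x gives the same grasp; the last joint's range is limited). The gripper opens to 85 mm and grips with 20 to 120 N. Pads are 22 mm wide; open, the fingers measure 114 mm over their backs; the gripper's body (76 mm by 85 mm) begins 54 mm behind the grasp point. The pads swing forward as they close: fully open they stand 13 mm farther back than shut.
Start: joints at [-79.658, 21.807, 74.336, -0, 83.858, -12.336], TCP at [0.212, -0.507, 0.304] pointing down, gripper open.
Joint ranges: [-178.18, 178.18], [-50.72, 133.34], [12.68, 142.11], [-81.47, 261.47], [9.98, 163.14], [-165.26, 165.26]. Speed limits (degrees/s): [136.94, 136.94, 180, 180, 180, 180].

## Interface

Orientations are given as [roll, pitch, yaw] about the fixed x, y, z axes, in that order (R = Rz(yaw) Ry(pitch) Rx(roll)).
In Python, from bench import env, hand, vision, job gives the robot as it stands. Calls block until the motion is done:
- env.move_pose(position, orientation): joint-space move of the TCP to a pose.
- env.line_to(position, max_speed=0.15, frame=None, f_stop=None): straight line of the TCP; frame=None keeps the orientation; max_speed is the mean speed in m/s. With f_stop (N) it stops when the force on the tool has changed by that much, and returns True; else False.
- env.move_j(angles): joint-space move.
- hand.move_gripper(opening, strength=None): opening from 0.0 (shut) to 1.0 (fully open); strength is the grip in N (None keeps the last); returns when the fingers have stopped.
- env.wait(seconds).
- env.solve_ik(position, orientation): joint angles nearest the present ones, or None.
- env.get_obs(): the state.
- vision.read_camera(name): name is "scene" or "top" or "wrist"; returns a dict with "image" (384x512x3 uint8, blue, green, red), "fov_y" (degrees; the focal length in pixels is half the picture's height over the tangent of half this angle, whatever the lens; pixels are square), "cx", "cy" (the principal point, pixels), "pose" (4x4, takes a point from camera to world coordinates). Camera axes: x right, y down, z forward; pixel columns grow to the right and rows downward; lengths in m; the calibration is good to about 2 mm. A picture is of the moment at which its call begins. There is no depth.
A pose or a line that the arm cannot do raises env.IKError and nothing moves.
- job.job_done(): hands the job in, once; it reports no verdict.
The state is a dict: "time_s": time; "joint_pos": joint angles; "qd": joint speeds; "tau": joint torques, N m; "eef_pos": TCP position; "tcp_rot": TCP orientation; "ft_force": force on the tool from outside, world axes, zero at the start; "ft_torque": the same for the moment, N m; "width": opening from 0.0 (shut) to 1.0 (fully open).
Only numpy, scipy, OpenCV 4.12 (cv2) and the standard library are available. Lean on these libraries where they do the work, as an engineer would, in place of code of your own. Each camera call takes 0.05 s, during which the arm holds its last target.

## Task

With the push shoe behind it, push the wooden drawer rail along the bed, under the sander's low guard and gently on into the outfeed cradle until the sprung catch has snapped in behind it; do not touch the rail with the gripper or ram it. Then put the push shoe back in its white rest, toe under the bridge and sole flat on the floor of the rest, and let go. Leave everything else on the bench where it is.

Things in the scene. Friction and masses are not known exactly. Their poses are not given: they have to be found in the camera images.
- sander: grey bench sander (off), fixed. +y is the feed direction (robot's left), +x away from the robot, z up. Origin on the bench under the guard, on the feed centre line. Aluminium bed x -55..55, y -340..240 mm, top 20 mm above the bench. Motor housing x 72..190, y -110..30, 95 mm high. Far guide wall of the outfeed: x 27, 14 mm high
- guard (a point): on the bed under the guard, on the feed centre line; axes as the sander's. Guard y -25..15 mm, x -52..72, roof top 48 mm over the bed; opening 54 mm wide, 30 mm high. Two flared guide walls, 14 mm high, lead in: 90 mm apart at y -64, 54 mm at y -25. Beyond it the cradle, whose bracket is clamped anywhere in a 23 mm span: rail_mid is home at y 120..143, to be felt
- catch (a joint): sprung steel catch arm of the cradle, on a vertical pivot at the near side (-x). 0 rad = sprung in: its round tip reaches 9 mm behind the rail's rear end when the rail is home. The passing rail presses it aside (0.28 rad) with a few N of drag; it springs back to 0 once the rear end has passed it, just at home
- plunger (a joint): brass plunger, 12 mm across, in the end block (24 mm high) of the cradle. 0 m = fully out, grows as pressed. 3.2 N at first, 0.4 N more per mm. At home the rail has pressed it 4 mm; at 7 mm (0.007, 3 mm beyond home) the rail stops hard on the end block. Let go, it pushes the rail back against the catch (about 0.004)
- rail_mid (a point): centre of the loose drawer rail (work piece): light wood, 50 mm wide (x), 140 mm long (y), 20 mm thick, about 110 g, lying on the bed before the guard. The point is 10 mm above its underside, 70 mm from either end. +y points to its front end, whose last 12 mm are a tenon 38 mm wide, 12 mm thick; the rear end is plain and flat
- rail: the same rail; origin at the centre of its underside, axes as rail_mid
- shoe_grip (a point): grip point of the loose wooden push shoe, about 160 g: middle of its handle, 52 mm above the sole's underside. +y points to the toe. Handle: upright block 20 mm wide (x), 44 mm long (y -22..22), top 75 mm above the sole's underside; grasp it from above across the 20 mm
- push_shoe: the same push shoe; origin on the sole's underside right below the grip point. Flat sole 18 mm thick: 44 mm wide from the heel (y -45 mm) to y 30, then a toe bar 24 mm wide that ends flat at y 135
- shoe_rest: fixed white board rest (cradle) of the push shoe, 64 x 204 mm; origin on the bench under its centre, +y to the toe end. Floor 10 mm above the bench. Tilt the shoe toe-down (0.1 to 0.25 rad), put the toe under the bridge up to the toe wall, then lower the heel inside the heel wall. 8 mm of play along y
- rest_seat (a point): where shoe_grip lies when the shoe is seated: 52 mm above the rest's floor; axes of the rest. In this frame: toe wall face at y 139 mm; bridge y 113..145, underside 26 mm above the floor, between posts 30 mm apart (y 107..139); heel wall face at y -49, 14 mm high; heel cheeks 50 mm apart, 10 mm high, y -49..5
- sanding_block: flat cork sanding block 65 x 110 x 22 mm with a rounded wooden grip bar on top (46 mm high in all): a bystander that is NOT the push shoe (it has no long toe). Origin at the centre of its underside
- paint_tin: closed white paint tin, 100 mm across, 120 mm high, bystander; origin under its centre
- hardener: small white plastic bottle, 56 mm across, 120 mm high, bystander; origin under its centre
- mixing_cup: open grey mixing cup, 90 mm across, 100 mm high, bystander; origin under its centre
- paint_brush: paint brush lying on the bench, bystander; origin under it
- stir_paddle: flat wooden stirring paddle 22 x 200 x 5 mm lying on the bench, bystander; origin under its centre
- jar: amber jar with steel lid, 70 mm across, 75 mm high, bystander; origin under its centre
Things that resemble listed ones, but are neither listed nor needed, are in the scene too. Of the things shaped like the shoe_rest, the white one is meant.

How it is judged:
By the outcome, as a careful person would: the job done as asked, in the order asked, and still so for the second after the job is handed in, with the robot touching nothing.
It also fails if it takes over 58 s, if anything falls off the work surface, if the arm or the gripper's body presses on something with over 40 N, if the wrist force passes 120 N, or if a joint passes its speed limit or range.

## Working session

There is one attempt and no reset: what is moved stays moved. The work goes in short steps, each a Python script; the robot and the scene stay as the last script left them, time stands still between calls to the robot, and variables do not carry over. Pictures are saved under pics/ and viewed, and the job is handed in when it is done.

```bash
ls; mkdir -p pics
cat > h.py <<'E'
import numpy as np,cv2
from bench import env,hand,vision,job
def snap(n,f):
    d=vision.read_camera(n); cv2.imwrite('pics/%s.png'%f,d['image']); np.save('pics/%s.npy'%f,{k:d[k] for k in d},allow_pickle=True); return d
def load(f): return np.load('pics/%s.npy'%f,allow_pickle=True).item()
def ray(d,u,v):
    f=d['image'].shape[0]/2/np.tan(np.radians(d['fov_y'])/2)
    r=np.array([(u-d['cx'])/f,(v-d['cy'])/f,1.]); P=np.array(d['pose']); return P[:3,3],P[:3,:3]@r
def onz(d,u,v,z):
    o,r=ray(d,u,v); return o+r*(z-o[2])/r[2]
def proj(d,p):
    P=np.array(d['pose']); f=d['image'].shape[0]/2/np.tan(np.radians(d['fov_y'])/2)
    c=P[:3,:3].T@(np.array(p)-P[:3,3]); return np.array([d['cx']+f*c[0]/c[2],d['cy']+f*c[1]/c[2]])
E
python3 - <<'E'
from h import *
for n in ['scene','top','wrist']:
    d=snap(n,n+'0'); print(n,d['fov_y'],d['cx'],d['cy'],np.round(d['pose'],3).tolist())
o=env.get_obs(); print(o['time_s'],o['tcp_rot'],o['eef_pos'],env.grasp_offset)
E
```

```text
pics
scene 43.23918005492498 255.88042424372082 198.89152309671235 [[0.637, 0.477, -0.605, 1.499], [0.771, -0.405, 0.491, -0.878], [-0.011, -0.78, -0.626, 1.183], [0.0, 0.0, 0.0, 1.0]]
top 44.244845696775826 257.1200881760726 191.0081669298588 [[0.047, -0.973, 0.226, 0.137], [-0.999, -0.048, 0.005, -0.04], [0.006, -0.226, -0.974, 1.439], [0.0, 0.0, 0.0, 1.0]]
wrist 62.13135654779142 254.74651682785048 183.4465130304897 [[0.386, -0.876, -0.288, 0.285], [-0.922, -0.368, -0.119, -0.477], [-0.002, 0.312, -0.95, 0.373], [0.0, 0.0, 0.0, 1.0]]
0.15 [-101.28665707   89.93796278  101.39190746] [ 0.21204059 -0.50734065  0.30346493] 0.0539
```

View pics/scene0.png

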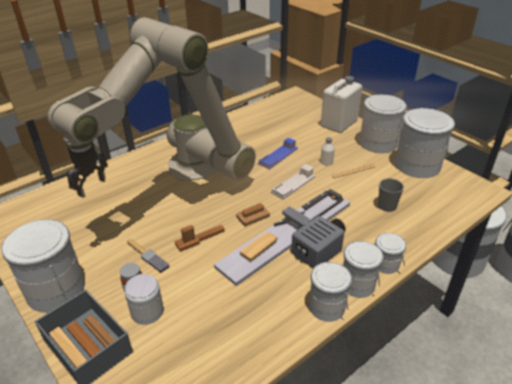

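View pics/top0.png

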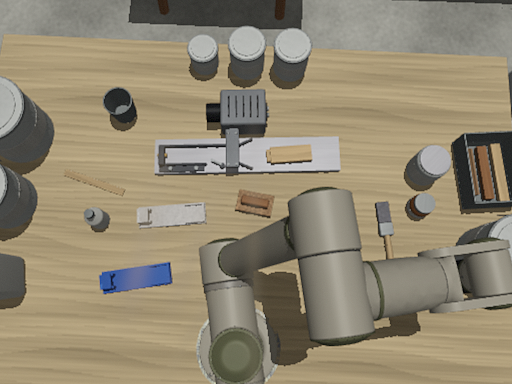

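View pics/wrist0.png

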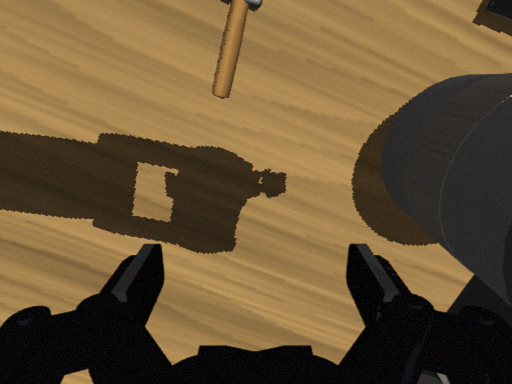

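The scene view shows the brown push shoe at (200,237), the sanding block at (253,214), the rail at (258,246), the white rest at (296,181) and the blue rest at (279,152). The top view shows the sander bed at (155..340,155), the white rest at (172,215) and the blue rest at (136,278). In that view the arm hides the shoe.

Run:
```python
from h import *
s=load('scene0');t=load('top0')
c=s['image'][180:290,150:360]; cv2.imwrite('pics/sc.png',cv2.resize(c,None,fx=3.8,fy=3.8,interpolation=cv2.INTER_CUBIC))
c=t['image'][85:245,130:350]; cv2.imwrite('pics/tc.png',cv2.resize(c,None,fx=3.6,fy=3.6,interpolation=cv2.INTER_CUBIC))
```

```text
(no output)
```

View pics/sc.png

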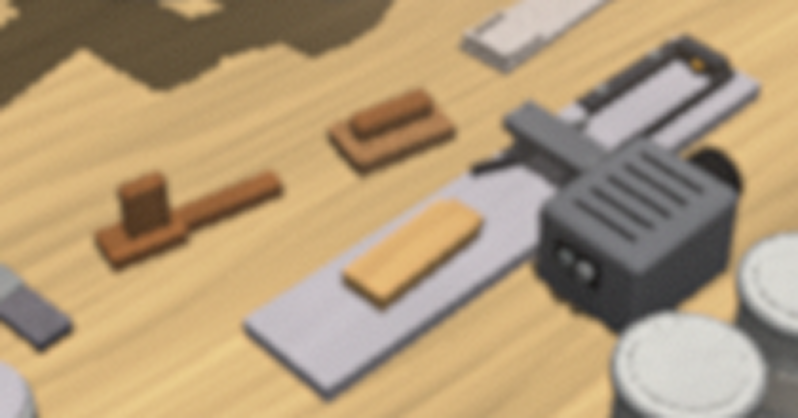

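View pics/tc.png

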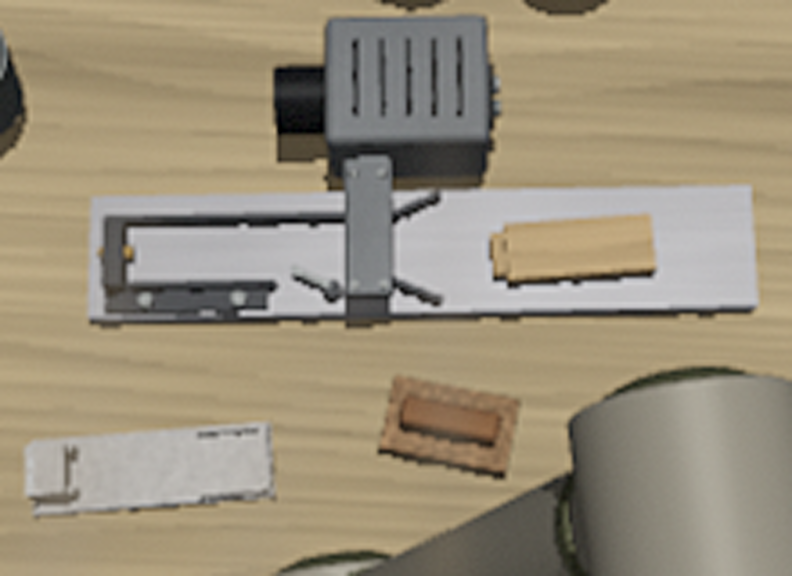

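The scene crop shows the shoe with an upright handle at (145,205) and a long toe ending at (275,185). The cork block with the grip bar at (390,130) has no toe. In the top crop the rail's tenon points left (+y), slightly yawed, and the white rest's bridge is at its left end.

Run:
```python
from h import *
s=load('scene0');t=load('top0')
S=lambda x,y,z:np.round(onz(s,150+x/3.8,180+y/3.8,z)*1000,1)
T=lambda x,y,z:np.round(onz(t,130+x/3.6,85+y/3.6,z)*1000,1)
print('bed',[T(*p,.02) for p in [(90,197),(752,187),(757,308),(90,320)]])
print('rail',[T(*p,.04) for p in [(652,214),(655,273),(510,280),(507,222)]])
print('rest',[T(*p,.03) for p in [(270,425),(273,497),(35,512),(25,443)]])
print('shoe sole heel L, heel front',[S(*p,.018) for p in [(95,238),(117,268),(187,236)]])
print('toe end',[S(*p,.018) for p in [(270,173),(283,184)]])
print('handle top',[S(*p,.075) for p in [(118,183),(135,195),(168,180),(150,172)]])
```

```text
bed [array([616.8, 297.4,  20. ]), array([ 654.8, -283.6,   20. ]), array([ 544.4, -288.8,   20. ]), array([505.4, 286.7,  20. ])]
rail [array([ 618.6, -193.8,   40. ]), array([ 565.5, -197.6,   40. ]), array([553.2, -73.5,  40. ]), array([605.2, -68.8,  40. ])]
rest [array([418.7, 123.8,  30. ]), array([357.4, 116.8,  30. ]), array([335.2, 314.2,  30. ]), array([393.2, 328.7,  30. ])]
shoe sole heel L, heel front [array([ 378. , -331.9,   18. ]), array([ 423.7, -337.5,   18. ]), array([ 430. , -266.3,   18. ])]
toe end [array([ 409.7, -157.5,   18. ]), array([ 430.1, -157.4,   18. ])]
handle top [array([ 385.7, -304.8,   75. ]), array([ 408.9, -301.9,   75. ]), array([ 411.4, -268.3,   75. ]), array([ 391.9, -274.7,   75. ])]
```

```bash
cat >> h.py <<'E'
from scipy.spatial.transform import Rotation as Rn
def ori(yaw,flip=1,pitch=0.):
    """shoe frame yaw (rad), pitch>0 = toe down; jaw along flip*shoe x"""
    Rs=Rn.from_euler('z',yaw).as_matrix()@Rn.from_euler('x',-pitch).as_matrix()
    x=Rs@[0,0,-1.]; y=flip*(Rs@[1.,0,0]); R=np.c_[x,y,np.cross(x,y)]
    return Rn.from_matrix(R).as_euler('xyz',degrees=True),R
def tcp(p,yaw,flip=1,pitch=0.):
    rpy,R=ori(yaw,flip,pitch); return np.array(p)-R[:,0]*env.grasp_offset,rpy
E
python3 - <<'E'
from h import *
o=env.get_obs(); w=load('wrist0')
R=Rn.from_euler('xyz',o['tcp_rot'],degrees=True).as_matrix(); print(np.round(R,3).tolist())
print('cam in tool',np.round(R.T@(np.array(w['pose'])[:3,3]-o['eef_pos']),3))
for f in (1,-1):
  for nm,p,yaw,pi in [('shoe',(.4,-.288,.1),-.12,0),('bed0',(.605,-.40,.08),.066,0),('home',(.58,-.01,.08),.066,0),('rest',(.377,.21,.07),.11,0),('restt',(.377,.21,.08),.11,.2)]:
    q=env.solve_ik(*tcp(p,yaw,f,pi)); print(f,nm,None if q is None else np.round(q,0))
E
```

```text
[[-0.0, 0.386, -0.923], [0.001, -0.923, -0.386], [-1.0, -0.001, -0.0]]
cam in tool [-0.07  -0.    -0.079]
1 shoe [-50.  26.  96.  -0.  58. -43.]
1 bed0 [-43.  47.  55.   0.  78. -47.]
1 home [-13.  35.  83.   0.  62. -16.]
1 rest [ 13.  24. 107.  -0.  48.   7.]
1 restt [ 20.  25. 104. -14.  54.  22.]
-1 shoe [-50.  26.  96.  -0.  58. 137.]
-1 bed0 [-43.  47.  55.   0.  78. 133.]
-1 home [-13.  35.  83.  -0.  62. 164.]
-1 rest None
-1 restt [  20.   25.  104.  -14.   54. -158.]<stdin>:7: UserWarning: Gimbal lock detected. Setting third angle to zero since it is not possible to uniquely determine all angles.
```

```bash
python3 -W ignore - <<'E'
from h import *
env.move_pose(*tcp((.404,-.285,.23),-.12))
d=snap('wrist','w1');snap('top','top1'); print(env.get_obs()['time_s'])
E
```

```text
1.3833
```

View pics/w1.png

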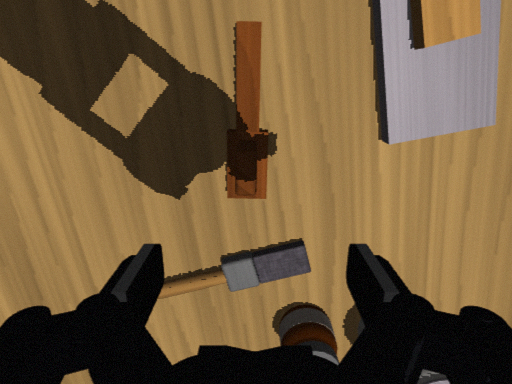

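View pics/top1.png

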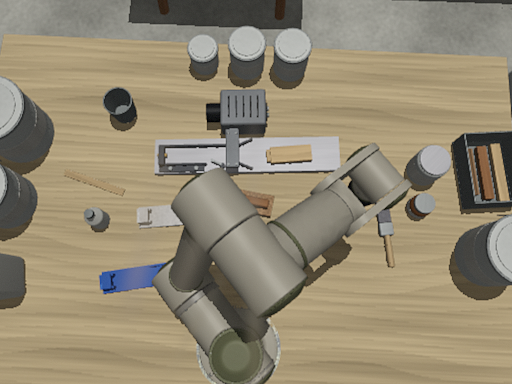

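The wrist view shows the shoe with its toe end at (249,22) and its heel at (248,198). The jar and brush are nearby, and the handle is in shadow at (247,150).

```bash
python3 -W ignore - <<'E'
from h import *
d=load('w1'); c=d['image'][10:210,195:295]; c=cv2.resize(c,None,fx=3,fy=3,interpolation=cv2.INTER_CUBIC); c=np.clip(c.astype(float)*1.8,0,255).astype(np.uint8); cv2.imwrite('pics/w1c.png',c)
W=lambda u,v,z:np.round(onz(d,u,v,z)*1000,1)
print([W(*p,.018) for p in [(236,22),(262,22),(228,198),(268,198)]])
E
```

```text
[array([ 401.3, -153.3,   18. ]), array([ 425.8, -156.3,   18. ]), array([ 367.4, -329.4,   18. ]), array([ 412.2, -334.9,   18. ])]
```

View pics/w1c.png

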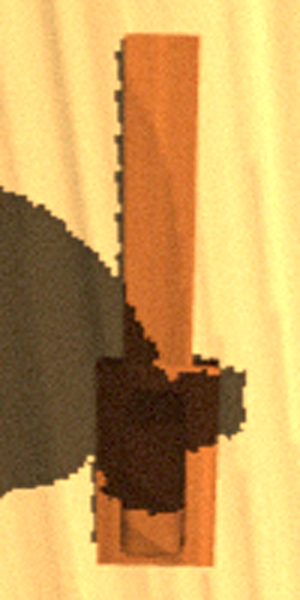

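```bash
python3 -W ignore - <<'E'
from h import *
g=np.array([.3957,-.288]); yaw=-.133
p,r=tcp((*g,.10),yaw); env.move_pose(p,r)
snap('wrist','w2')
hand.move_gripper(0.55,80)
p,r=tcp((*g,.052),yaw); print(env.line_to(p,.1,f_stop=10))
o=env.get_obs();print(o['time_s'],o['eef_pos'],o['ft_force'])
hand.move_gripper(0.0,80)
o=env.get_obs();print(o['time_s'],o['eef_pos'],o['ft_force'],o['width'],o['tcp_rot'])
snap('wrist','w3');snap('scene','s3')
E
```

```text
False
3.1167 [ 0.39584229 -0.28816869  0.10619301] [0.1561398  0.16833121 0.34094843]
3.475 [ 0.39581611 -0.28816236  0.10649116] [-1.28219784  0.46784329  6.40649209] 0.22588854855521115 [ 48.01437281  89.93203631 -49.60612211]
```

View pics/w2.png

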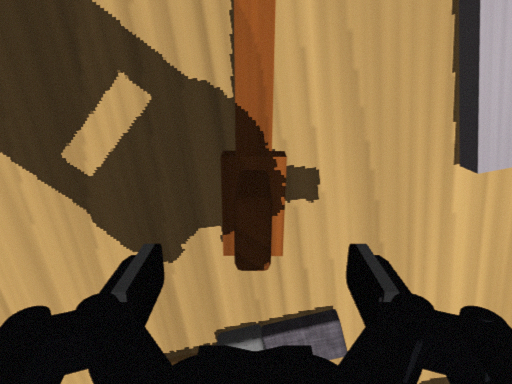

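View pics/w3.png

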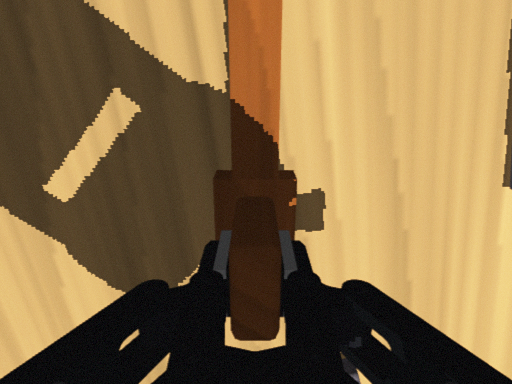

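```bash
python3 -W ignore - <<'E'
from h import *
d=load('w3');t=load('top1')
W=lambda d,u,v,z:np.round(onz(d,u,v,z)*1000,1)
print('step',W(d,230,171,.018),W(d,281,171,.018),W(d,216,171,.018),W(d,296,171,.018))
print('exp', np.array([395.8,-288.2])+30*np.array([.133,.991]))
for z in(.12,.10): print('tin',[W(t,*p,z) for p in[(432,160),(415,160),(450,160)]])
c=t['image'][120:260,330:480]; cv2.imwrite('pics/t1c.png',cv2.resize(c,None,fx=4,fy=4,interpolation=cv2.INTER_CUBIC))
E
```

```text
step [ 387.2 -252.1   18. ] [ 413.3 -255.5   18. ] [ 380.  -251.1   18. ] [ 421.  -256.6   18. ]
exp [ 399.79 -258.47]
tin [array([ 560.9, -538.7,  120. ]), array([ 558.4, -489.1,  120. ]), array([ 563.4, -591.3,  120. ])]
tin [array([ 567.3, -546.3,  100. ]), array([ 564.8, -495.9,  100. ]), array([ 569.9, -599.7,  100. ])]
```

View pics/t1c.png

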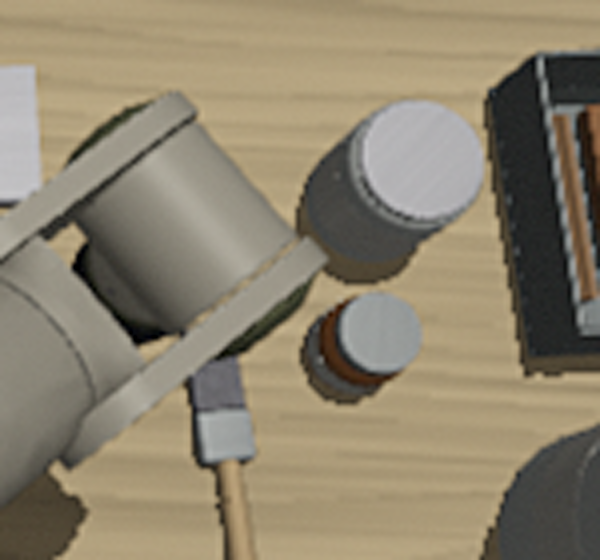

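The tin's lid at (561,-539) mm is clear of the path, and the step edge at v=171 matches the expected grasp. I'll lift and carry the shoe behind the rail, high enough for a look.

```bash
python3 -W ignore - <<'E'
from h import *
p,r=tcp((.3957,-.288,.13),-.133); env.line_to(p,.2)
o=env.get_obs();print('held',o['ft_force'])
p,r=tcp((.604,-.38,.16),.066); env.move_pose(p,r)
snap('wrist','w4');snap('top','t4');snap('scene','s4')
o=env.get_obs();print(o['time_s'],o['ft_force'],o['width'],o['eef_pos'])
E
```

```text
held [-0.46974608  0.40914755 -1.76779787]
5.1833 [ 0.64141298  0.70177255 -1.07767503] 0.22664016718299007 [ 0.60311228 -0.38000735  0.21393049]
```

View pics/w4.png

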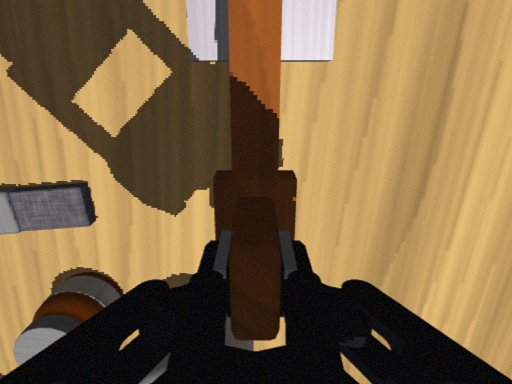

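View pics/t4.png

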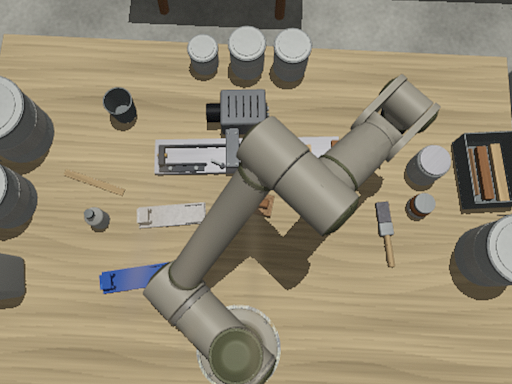

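The shoe is firmly held in w4, with the bed's rear edge at (189..335,61). Next I'll fit the bed, rail and white rest by masks in top0.

```bash
cat > fit.py <<'E'
from h import *
t=load('top0'); w=load('w4'); im=t['image']; hsv=cv2.cvtColor(im,cv2.COLOR_BGR2HSV)
W=lambda d,u,v,z:onz(d,u,v,z)*1000
print('bed rear w4',W(w,188.5,61,.02),W(w,335,60.5,.02))
b,g,r=[im[...,i].astype(int) for i in range(3)]
bed=((b-r)>-5)&(b>150); bed[:130]=0;bed[180:]=0;bed[:,:152]=0;bed[:,345:]=0
# edges per column: first/last bed row, away from the guard
up=[];lo=[]
for u in list(range(162,218))+list(range(255,335)):
    v=np.where(bed[:,u])[0]
    if len(v)>8: up.append(W(t,u,v[0]-.5,.02)); lo.append(W(t,u,v[-1]+.5,.02))
for nm,a in(('far',up),('near',lo)):
    a=np.array(a)
    for _ in range(5):
        k=np.polyfit(a[:,1],a[:,0],1); e=a[:,0]-np.polyval(k,a[:,1]); a=a[abs(e)<max(1.5,1.5*e.std())]
    print(nm,k,len(a))
# rail
m=((r-b)>60)&(r>180)&(hsv[...,1]>70); m[:140]=0;m[168:]=0;m[:,:262]=0;m[:,316:]=0
c=max(cv2.findContours(m.astype(np.uint8),cv2.RETR_EXTERNAL,cv2.CHAIN_APPROX_NONE)[0],key=cv2.contourArea)
q=np.array([W(t,*p[0],.04)[:2] for p in c]).astype(np.float32); rc=cv2.minAreaRect(q); print('rail',rc)
m=(hsv[...,1]<45)&(hsv[...,2]>140); m[:195]=0;m[235:]=0;m[:,:130]=0;m[:,212:]=0
c=max(cv2.findContours(m.astype(np.uint8),cv2.RETR_EXTERNAL,cv2.CHAIN_APPROX_NONE)[0],key=cv2.contourArea)
for z in (.01,.03):
  q=np.array([W(t,*p[0],z)[:2] for p in c]).astype(np.float32); print('rest',z,cv2.minAreaRect(q))
E
python3 -W ignore fit.py
```

```text
bed rear w4 [ 545.02552333 -289.88305167   20.        ] [ 657.5682516  -282.06192769   20.        ]
far [-7.03013809e-02  6.37155566e+02] 110
near [-6.52172846e-02  5.28727339e+02] 69
rail ((587.2855834960938, -124.81328582763672), (45.198883056640625, 134.90084838867188), 7.396124839782715)
rest 0.01 ((381.79669189453125, 226.85791015625), (65.16287994384766, 210.36195373535156), 7.5356764793396)
rest 0.03 ((378.3778381347656, 223.11874389648438), (64.25116729736328, 207.41873168945312), 7.535665512084961)
```

```bash
cat >> h.py <<'E'
O=np.array([.5790,.0533]); YB=.068
def bedp(s,lat=0.,z=.074):
    return np.array([*(O+s*np.array([-np.sin(YB),np.cos(YB)])+lat*np.array([np.cos(YB),np.sin(YB)])),z])
def fw(o): # force along feed (on tool), lateral, z
    f=o['ft_force']; return np.round([f@[-np.sin(YB),np.cos(YB),0],f@[np.cos(YB),np.sin(YB),0],f[2]],2)
E
python3 -W ignore - <<'E'
from h import *
p,r=tcp(bedp(-.41,0,.10),YB); env.move_pose(p,r)
print(env.line_to(tcp(bedp(-.41),YB)[0],.06,f_stop=6)); o=env.get_obs();print(o['time_s'],fw(o),o['eef_pos'],tcp(bedp(-.41),YB)[0])
snap('wrist','w5');snap('scene','s5')
for s in (-.375,-.33,-.27,-.20):
    h=env.line_to(tcp(bedp(s),YB)[0],.05,f_stop=10); o=env.get_obs(); print(s,h,o['time_s'],fw(o),np.round(o['eef_pos'],4))
    if h: break
snap('wrist','w6');snap('scene','s6');snap('top','t6')
E
python3 - <<'E'
import sys;sys.path.insert(0,'.')
import os;os.chdir('.')
from h import *
a=[cv2.resize(load(n)['image'][160:310,130:370],None,fx=2.4,fy=2.4,interpolation=cv2.INTER_CUBIC) for n in('s5','s6')]
cv2.imwrite('pics/s56.png',np.vstack(a)[:, :576])
E
```

```text
False
6.1333 [ 1.23 -0.51 -1.28] [ 0.60689451 -0.35584299  0.12786604] [ 0.60685852 -0.35575245  0.1279    ]
-0.375 False 7.0833 [-0.27  0.81 -1.35] [ 0.6045 -0.321   0.128 ]
-0.33 False 8.1333 [ 0.48 -0.25 -0.65] [ 0.6014 -0.2762  0.1279]
-0.27 False 9.4833 [-0.24  1.48 -0.86] [ 0.5973 -0.2163  0.1279]
-0.2 False 11.0333 [-4.96  0.19 -0.1 ] [ 0.5931 -0.1469  0.1284]
```

View pics/s56.png

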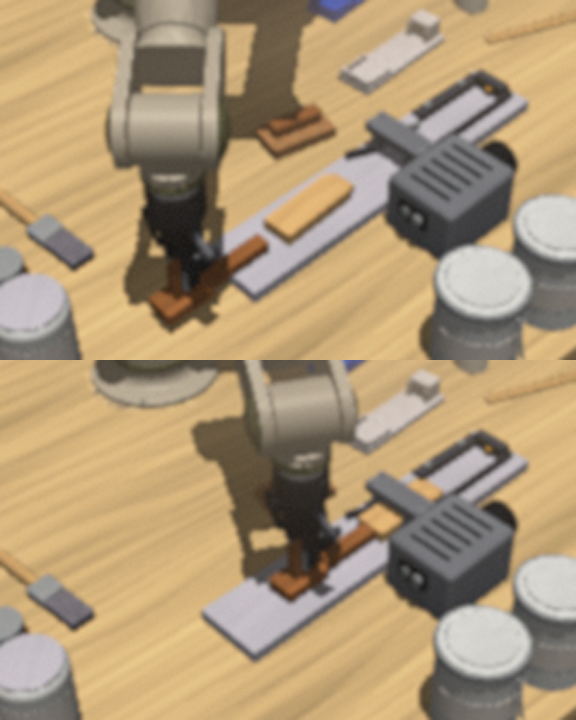

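View pics/w6.png

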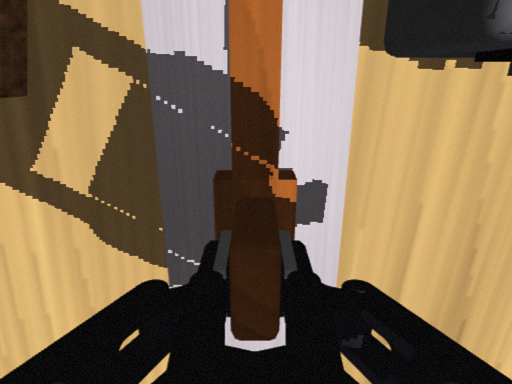

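The s5/s6 crops show the rail has passed under the guard, with the toe square behind it. The drag is 5 N. I'll continue in shorter steps.

```bash
python3 -W ignore - <<'E'
from h import *
for s in (-.17,-.14,-.12,-.105,-.095):
    h=env.line_to(tcp(bedp(s),YB)[0],.04,f_stop=8); o=env.get_obs(); print(s,h,round(o['time_s'],2),fw(o),np.round(o['eef_pos'],4),tcp(bedp(s),YB)[0][:2])
    if h: break
snap('wrist','w7');snap('scene','s7');snap('top','t7')
a=load('s7')['image'][160:260,240:370]; b=load('t7')['image'][90:210,130:290]
cv2.imwrite('pics/s7c.png',cv2.resize(a,None,fx=5,fy=5,interpolation=cv2.INTER_CUBIC))
cv2.imwrite('pics/t7c.png',cv2.resize(b,None,fx=4.5,fy=4.5,interpolation=cv2.INTER_CUBIC))
E
```

```text
-0.17 False 12.08 [-3.74  1.52 -0.21] [ 0.591  -0.1165  0.1282] [ 0.59055109 -0.11630711]
-0.14 False 12.98 [-2.22  1.86 -1.09] [ 0.5885 -0.0863  0.1279] [ 0.58851266 -0.08637644]
-0.12 False 13.63 [-3.85  1.62 -0.89] [ 0.5871 -0.0664  0.1279] [ 0.58715371 -0.06642267]
-0.105 False 14.16 [-2.85  0.82 -0.66] [ 0.5861 -0.0514  0.1278] [ 0.5861345  -0.05145733]
-0.095 False 14.56 [-2.8   0.92 -1.31] [ 0.5854 -0.0415  0.1278] [ 0.58545502 -0.04148044]
```

View pics/s7c.png

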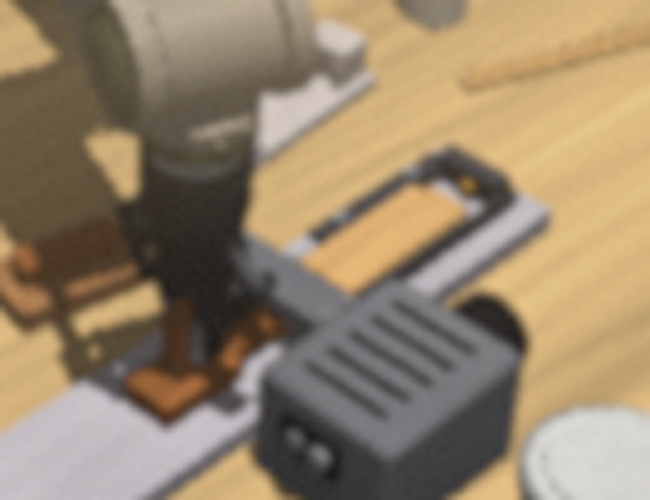

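View pics/t7c.png

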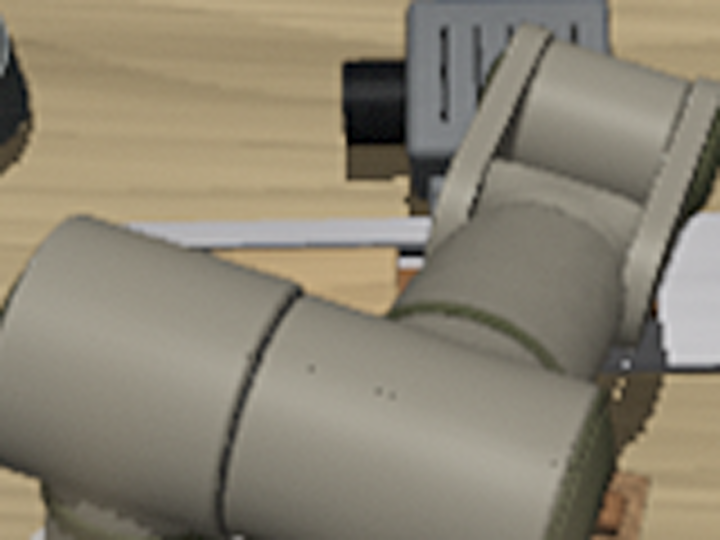

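The scene crop shows the rail's front end just short of the brass plunger at (467,185). Next I'll use small felt steps. The gripper is clear of the guard.

```bash
python3 -W ignore - <<'E'
from h import *
t=load('top0'); q=onz(t,130+134/3.6,85+252/3.6,.03); print('plunger tip approx s', (q[:2]-O)@[-np.sin(YB),np.cos(YB)])
s=-.095
for i in range(8):
    s+=.002
    h=env.line_to(tcp(bedp(s),YB)[0],.02,f_stop=8); o=env.get_obs(); print(round(s,4),h,round(o['time_s'],2),fw(o),np.round(o['eef_pos'][1]-tcp(bedp(s),YB)[0][1],4))
    if h or fw(o)[0]<-6: break
E
```

```text
plunger tip approx s 0.1994354647653701
-0.093 False 14.96 [-5.64  0.84 -0.58] -0.0004
-0.091 False 15.21 [-5.61  1.1  -0.34] -0.0004
-0.089 False 15.46 [-6.39  0.57 -0.23] -0.0004
```

```bash
python3 -W ignore - <<'E'
from h import *
s=-.089
for i in range(9):
    s+=.0015
    h=env.line_to(tcp(bedp(s),YB)[0],.02,f_stop=8); fs=[]
    for _ in range(2): env.wait(.04); fs.append(fw(env.get_obs()))
    f=np.mean(fs,0); o=env.get_obs(); print(round(s,4),h,round(o['time_s'],2),f.round(2),np.round(o['eef_pos'][1]-tcp(bedp(s),YB)[0][1],4))
    if h or f[0]<-8: break
snap('scene','s8')
a=load('s8')['image'][160:260,240:370]
cv2.imwrite('pics/s8c.png',cv2.resize(a,None,fx=5,fy=5,interpolation=cv2.INTER_CUBIC))
E
```

```text
-0.0875 False 15.79 [-5.25  1.15  0.24] -0.0004
-0.086 False 16.12 [-5.58  0.36 -0.12] -0.0005
-0.0845 False 16.46 [-6.22  1.4  -0.37] -0.0004
-0.083 False 16.79 [-5.78  0.98  0.16] -0.0005
-0.0815 False 17.12 [-5.56  1.1   0.36] -0.0005
-0.08 False 17.46 [-4.59  0.39  0.14] -0.0005
-0.0785 False 17.79 [-4.78  0.79 -0.64] -0.0005
-0.077 False 18.12 [-6.08  0.92  0.41] -0.0004
-0.0755 False 18.46 [-5.38  1.36 -0.07] -0.0004
```

View pics/s8c.png

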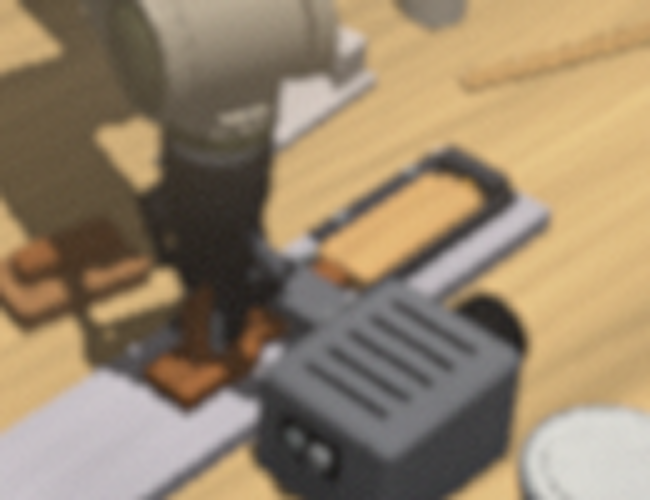

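The toe shows past the guard at (330,272) and the tenon is almost at the plunger. I'll go on in 1 mm steps.

```bash
python3 -W ignore - <<'E'
from h import *
s=-.0755
for i in range(10):
    s+=.001
    h=env.line_to(tcp(bedp(s),YB)[0],.015,f_stop=8); fs=[]
    for _ in range(3): env.wait(.04); fs.append(fw(env.get_obs()))
    f=np.mean(fs,0); o=env.get_obs(); print(round(s,4),h,round(o['time_s'],2),f.round(2),np.round(o['eef_pos'][1]-tcp(bedp(s),YB)[0][1],4))
    if h or f[0]<-8: break
snap('scene','s9')
a=load('s9')['image'][160:260,240:370]
cv2.imwrite('pics/s9c.png',cv2.resize(a,None,fx=5,fy=5,interpolation=cv2.INTER_CUBIC))
E
```

```text
-0.0745 False 18.88 [-5.91  1.03  0.12] -0.0006
-0.0735 False 19.26 [-8.7   0.47  0.88] -0.0011
```

View pics/s9c.png

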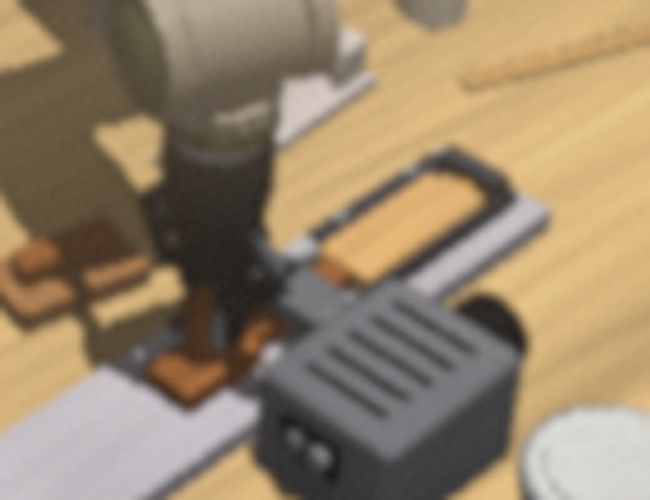

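The plunger is felt at s≈-74.5 mm, within 1 mm of the vision estimate of -75.5. Home should be 4 mm further, so I'll watch for the drag to drop.

```bash
python3 -W ignore - <<'E'
from h import *
s=-.0735
t=np.array([-np.sin(YB),np.cos(YB)])
for i in range(9):
    s+=.0007
    h=env.line_to(tcp(bedp(s),YB)[0],.012,f_stop=7); fs=[]
    for _ in range(4): env.wait(.03); fs.append(fw(env.get_obs()))
    f=np.mean(fs,0); o=env.get_obs(); a=(o['eef_pos'][:2]-O)@t; print(round(s,4),round(a*1000,2),h,round(o['time_s'],2),f.round(2))
    if h or f[0]<-16 or a>-.0695: break
snap('scene','s10');snap('wrist','w10')
a=load('s10')['image'][160:260,240:370]
cv2.imwrite('pics/s10c.png',cv2.resize(a,None,fx=5,fy=5,interpolation=cv2.INTER_CUBIC))
E
```

```text
-0.0728 -74.16 False 19.69 [-10.44  -0.02   1.05]
-0.0721 -73.55 False 20.07 [-10.84   0.6    1.73]
-0.0714 -72.82 False 20.46 [-10.56  -0.09   1.45]
-0.0707 -72.06 False 20.84 [-10.32   0.42   1.76]
-0.07 -70.9 False 21.23 [-7.83  0.81  0.4 ]
-0.0693 -69.91 False 21.61 [-6.91  0.57  0.5 ]
-0.0686 -69.23 False 21.99 [-6.82 -0.37  0.32]
```

View pics/s10c.png

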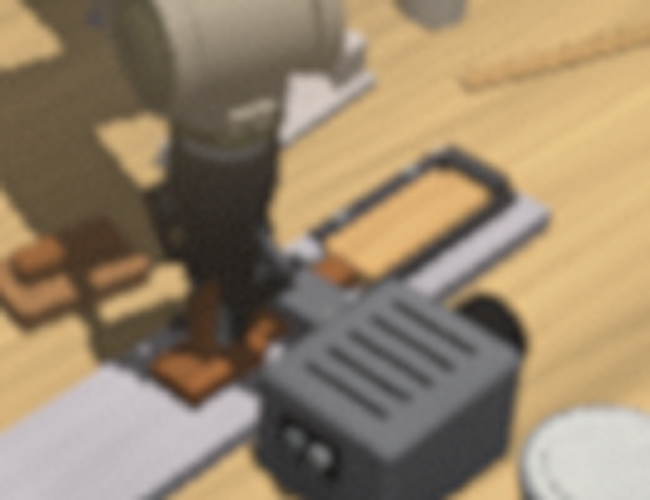

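The drag fell from 10.4 to 6.9 N at about 4 mm of plunger travel, so the catch should be in. I'll back out along the line, lift, and look.

```bash
python3 -W ignore - <<'E'
from h import *
env.line_to(tcp(bedp(-.085),YB)[0],.05); print(fw(env.get_obs()))
env.line_to(tcp(bedp(-.23),YB)[0],.15); print(fw(env.get_obs()))
env.line_to(tcp(bedp(-.23,0,.17),YB)[0],.2)
snap('scene','s11');snap('top','t11'); snap('wrist','w11'); print(env.get_obs()['time_s'],env.get_obs()['width'])
a=load('s11')['image'][160:260,240:370]; b=load('t11')['image'][115:185,140:290]
cv2.imwrite('pics/s11c.png',cv2.resize(a,None,fx=5,fy=5,interpolation=cv2.INTER_CUBIC))
cv2.imwrite('pics/t11c.png',cv2.resize(b,None,fx=5.2,fy=5.2,interpolation=cv2.INTER_CUBIC))
E
```

```text
[-0.42 -0.17 -1.81]
[ 0.32 -0.82 -0.98]
24.4667 0.22376515430348246
```

View pics/s11c.png

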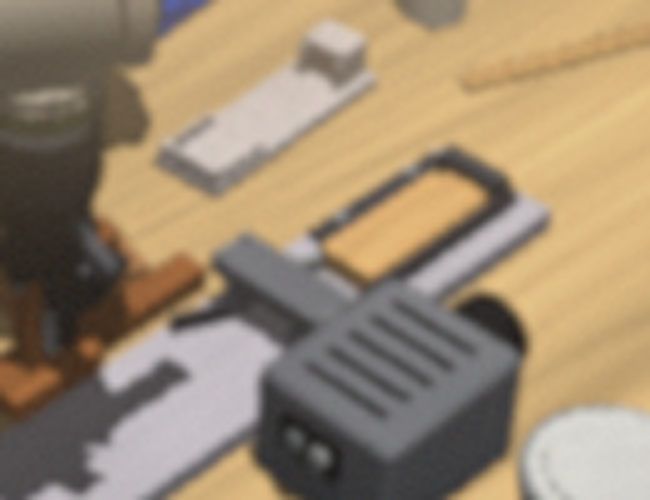

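View pics/t11c.png

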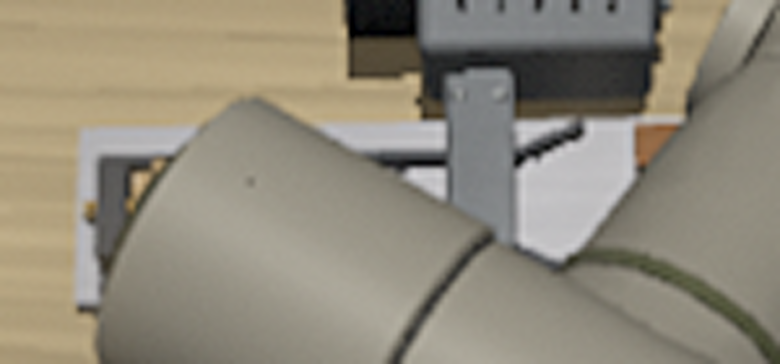

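The rail stayed home in the cradle after release. Next is the white rest: a hover behind it, which also frees the top view of the catch.

```bash
python3 -W ignore - <<'E'
from h import *
p,r=tcp((.39,.08,.22),.13); env.move_pose(p,r)
snap('scene','s12');snap('top','t12'); snap('wrist','w12'); print(env.get_obs()['time_s'],env.get_obs()['eef_pos'])
a=load('s12')['image'][160:260,240:370]; b=load('t12')['image'][115:185,140:290]
cv2.imwrite('pics/s12c.png',cv2.resize(a,None,fx=5,fy=5,interpolation=cv2.INTER_CUBIC))
cv2.imwrite('pics/t12c.png',cv2.resize(b,None,fx=5.2,fy=5.2,interpolation=cv2.INTER_CUBIC))
E
```

```text
25.875 [0.39076349 0.07941705 0.27367698]
```

View pics/t12c.png

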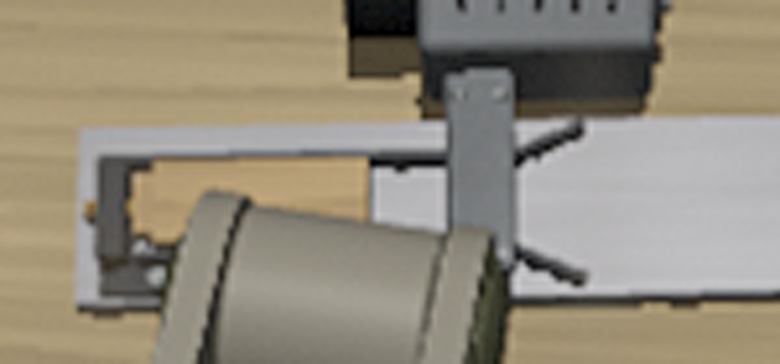

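View pics/w12.png

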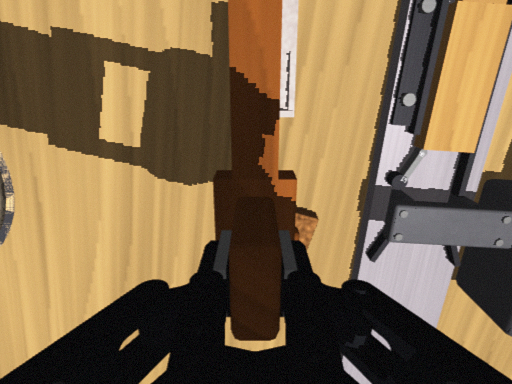

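View pics/s12c.png

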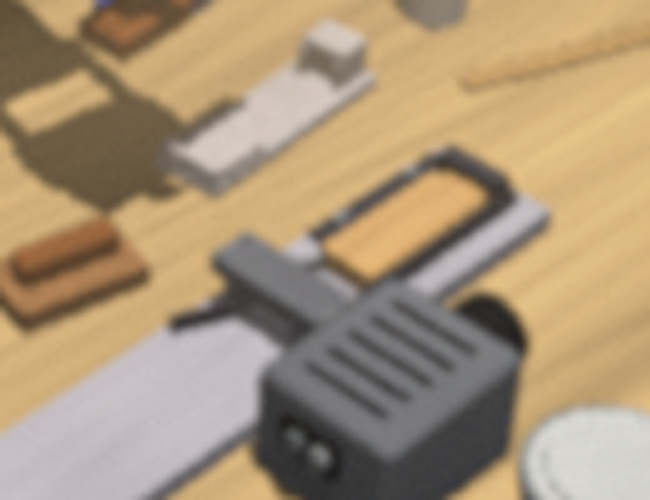

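w12 shows the catch arm at (395..425,150..180) touching the rail's rear end. I'll enlarge it to check, and measure the rest.

```bash
python3 -W ignore - <<'E'
from h import *
w=load('w12')['image']; cv2.imwrite('pics/w12c.png',cv2.resize(w[120:210,370:490],None,fx=5,fy=5,interpolation=cv2.INTER_CUBIC))
b=load('top0')['image'][192:242,128:218]
cv2.imwrite('pics/rest0.png',cv2.resize(b,None,fx=8.5,fy=8.5,interpolation=cv2.INTER_CUBIC))
b=load('s12')['image'][157:205,262:322]
cv2.imwrite('pics/rest1.png',cv2.resize(b,None,fx=12,fy=12,interpolation=cv2.INTER_CUBIC))
E
```

```text
(no output)
```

View pics/w12c.png

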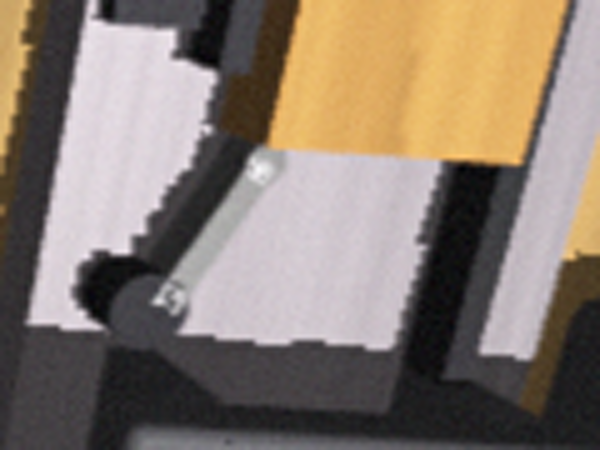

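View pics/rest0.png

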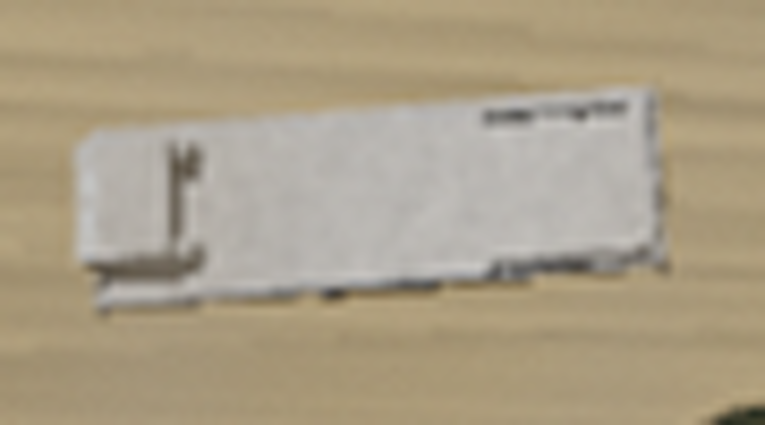

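View pics/rest1.png

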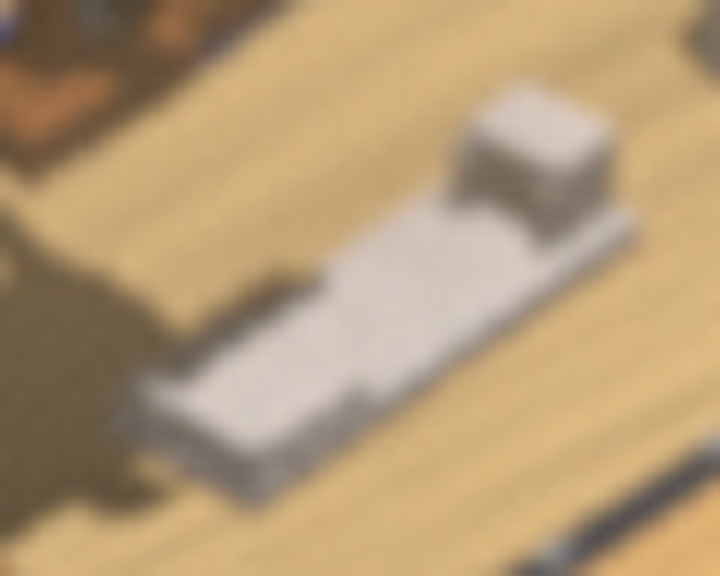

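The crop shows the catch tip at (263,163) sprung in behind the rail's rear corner. Next, a lateral hover gives an unobstructed wrist view of the rest.

```bash
python3 -W ignore - <<'E'
from h import *
p,r=tcp((.47,.205,.24),.13); env.move_pose(p,r)
snap('wrist','w13'); print(env.get_obs()['time_s'])
w=load('w13')['image']; cv2.imwrite('pics/w13c.png',cv2.resize(w[0:290,60:280],None,fx=2.05,fy=2.05,interpolation=cv2.INTER_CUBIC))
E
```

```text
26.575
```

View pics/w13.png

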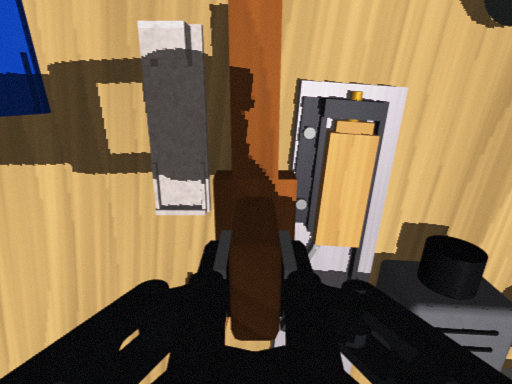

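View pics/w13c.png

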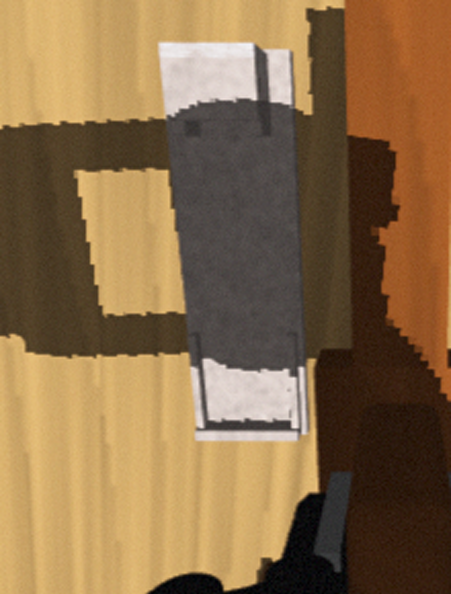

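```bash
python3 -W ignore - <<'E'
from h import *
d=load('w13'); C=lambda x,y,z:onz(d,60+x/2.05,y/2.05,z)[:2]*1000
a,b=C(291,50,.01),C(307,434,.01); print('right edge',a,b,np.linalg.norm(a-b),'yaw',np.arctan2(-(a-b)[0],(a-b)[1]))
hl,hr=C(196,441,.024),C(299,440,.024); print('heel outer',hl,hr,np.linalg.norm(hl-hr))
il,ir=C(204,430,.024),C(297,430,.024); print('heel inner',il,ir,np.linalg.norm(il-ir))
fl,fr=C(206,422,.01),C(292,422,.01); print('heel inner floor',fl,fr)
for z in(.036,.042,.044,.05): q=[C(160,43,z),C(254,45,z)]; print('bridge far',z,q,np.linalg.norm(q[0]-q[1]))
yaw=np.arctan2(-(a-b)[0],(a-b)[1]); y=np.array([-np.sin(yaw),np.cos(yaw)]);x=np.array([y[1],-y[0]])
for nm,p in(('a',a),('b',b),('hl',hl),('hr',hr),('il',il),('ir',ir),('fl',fl),('fr',fr)): print(nm,(x@p).round(1),(y@p).round(1))
c=np.array([378.4,223.1]);print('top centre',x@c,y@c, yaw)
t=load('top0');T=lambda u,v,z:onz(t,128+u/8.5,192+v/8.5,z)[:2]*1000
for nm,p in(('near far corner base',T(100,310,0)),('base near heel',T(665,270,0)),('heel far top',T(658,90,.02)),('heel near top',T(655,250,.024)),('far heel top',T(658,90,.024))): print(nm,(x@p).round(1),(y@p).round(1))
E
```

```text
right edge [399.34534292 328.84403936] [424.89710344 126.82553645] 203.62801375065487 yaw 0.1258142013797793
heel outer [364.41208687 120.5376368 ] [422.09027401 128.80929082] 58.26828924653752
heel inner [368.63692801 127.88333056] [420.46512427 134.75777992] 52.28211914625488
heel inner floor [365.86852815 126.64342356] [415.56796863 133.23468473]
bridge far 0.036 [array([344.80625176, 320.67936669]), array([386.98242918, 325.42240596])] 42.442035334189626
bridge far 0.042 [array([346.9000136, 320.0136879]), array([388.30315249, 324.66979297])] 41.66412394888453
bridge far 0.044 [array([347.59793421, 319.79179497]), array([388.74339359, 324.41892197])] 41.40482015378284
bridge far 0.05 [array([349.69169605, 319.12611617]), array([390.0641169 , 323.66630899])] 40.62690876847775
a 437.5 276.1
b 437.5 72.5
hl 376.7 73.9
hr 434.9 74.8
il 381.8 80.6
ir 434.1 80.9
fl 378.9 79.7
fr 429.0 80.0
top centre 403.40421615047086 173.8539858387613 0.1258142013797793
near far corner base 373.2 276.6
base near heel 372.0 72.6
heel far top 434.4 69.8
heel near top 375.5 73.6
far heel top 433.5 69.5
```

The rest measures 203.6 mm long and 50 mm between cheeks, as given. The seat is at about (385.6,179.2) mm, yaw 7.2°. I'll insert the tilted toe next.

```bash
cat >> h.py <<'E'
YR=.1258; SEAT=np.array([.3856,.1792])
def rp(dy,z,th,dx=0.):
    c,s=np.cos(YR),np.sin(YR)
    return tcp((*(SEAT+dx*np.array([c,s])+dy*np.array([-s,c])),z),YR,1,th)
def fr(o):
    f=o['ft_force'];c,s=np.cos(YR),np.sin(YR); return np.round([f@[c,s,0],f@[-s,c,0],f[2]],2)
E
python3 -W ignore - <<'E'
from h import *
th=.17
p,r=rp(-.032,.15,th); env.move_pose(p,r); o=env.get_obs(); print(o['time_s'],fr(o),env.solve_ik(*rp(.0,.065,0)))
print(env.line_to(rp(-.032,.0867,th)[0],.08,f_stop=6)); o=env.get_obs(); print(o['time_s'],fr(o),o['eef_pos']-rp(-.032,.0867,th)[0])
snap('wrist','w14');snap('scene','s14')
a=load('s14')['image'][130:220,230:350]; cv2.imwrite('pics/s14c.png',cv2.resize(a,None,fx=6,fy=6,interpolation=cv2.INTER_CUBIC))
E
```

```text
27.1667 [ 0.76  0.06 -0.5 ] [ 8.88402857e+00  2.45259437e+01  1.08586439e+02 -2.54444375e-14
  4.68876171e+01  1.67621951e+00]
False
28.1083 [ 0.57 -0.35 -1.35] [2.94260908e-04 6.49801590e-05 3.63830767e-04]
```

View pics/w14.png

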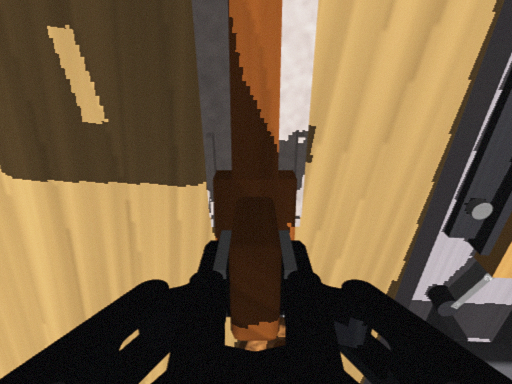

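View pics/s14c.png

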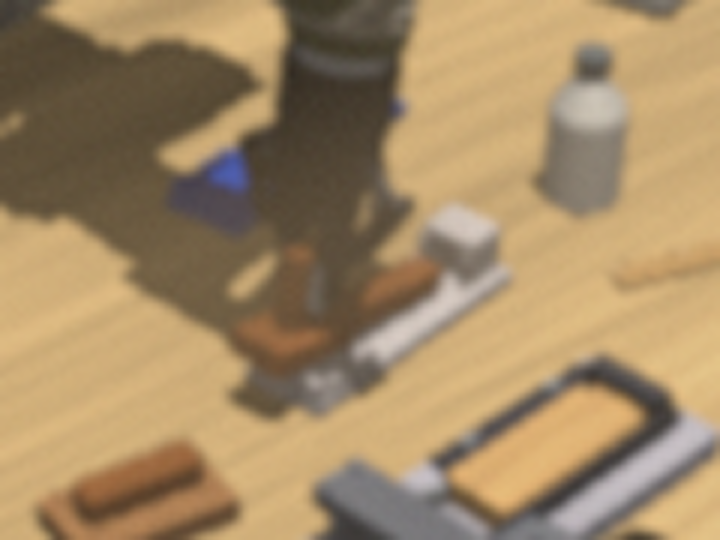

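In w14 the toe (230..281) is centred between the rest's edges (193..317). I'll slide it under the bridge.

```bash
python3 -W ignore - <<'E'
from h import *
th=.17
h=env.line_to(rp(.0098,.0867,th)[0],.05,f_stop=5); o=env.get_obs(); print(h,o['time_s'],fr(o),(o['eef_pos']-rp(.0098,.0867,th)[0]).round(4))
snap('wrist','w15');snap('scene','s15')
a=load('s15')['image'][130:220,230:350]; cv2.imwrite('pics/s15c.png',cv2.resize(a,None,fx=6,fy=6,interpolation=cv2.INTER_CUBIC))
E
```

```text
False 29.1917 [-0.01  0.77 -2.23] [-0.     -0.0001 -0.    ]
```

View pics/s15c.png

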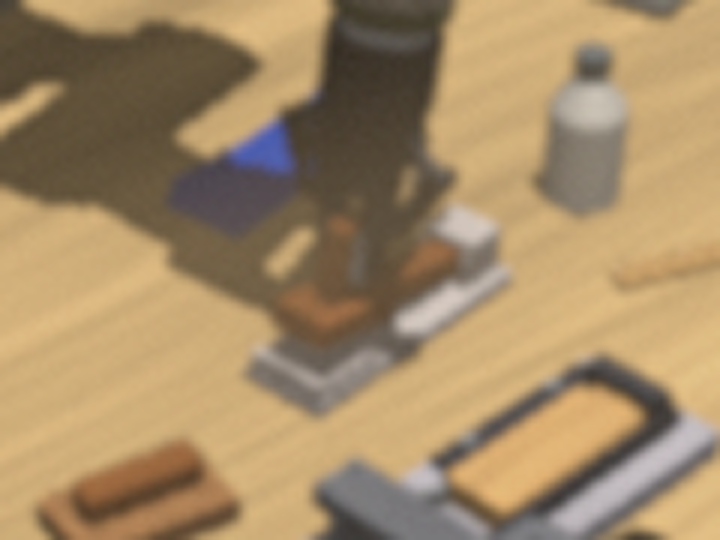

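View pics/w15.png

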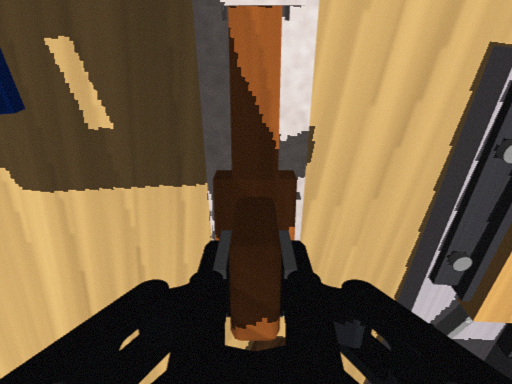

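The toe is under the bridge with no contact forces. I'll lower the heel in steps about the toe.

```bash
python3 -W ignore - <<'E'
from h import *
def pose(th):
    c,s=np.cos(th),np.sin(th); toe_top_y=135*c-34.6*s; z=135*s+52.6*c
    return rp((137-toe_top_y)/1000,.01+.0015+z/1000,th)
for th in (.12,.07,.03,0.):
    p,r=pose(th); h=env.line_to(p,.04,frame=r,f_stop=8); o=env.get_obs(); print(th,h,round(o['time_s'],2),fr(o),(o['eef_pos']-p).round(4))
    if h: break
else:
    p,r=pose(0.); p[2]-=.004; h=env.line_to(p,.015,f_stop=5); o=env.get_obs(); print(h,round(o['time_s'],2),fr(o),o['eef_pos'][2]-.0539)
snap('wrist','w16');snap('scene','s16')
a=load('s16')['image'][130:220,230:350]; cv2.imwrite('pics/s16c.png',cv2.resize(a,None,fx=6,fy=6,interpolation=cv2.INTER_CUBIC))
E
```

```text
0.12 False 29.65 [ 0.17  0.44 -2.13] [ 0.0001 -0.0003  0.    ]
0.07 False 30.0 [-0.26 -0.07 -1.35] [ 0.0001 -0.0001  0.0001]
0.03 False 30.31 [ 0.71 -0.01 -0.8 ] [0.     0.     0.0001]
0.0 False 30.58 [ 0.14 -0.49 -0.95] [0.     0.     0.0001]
True 30.82 [-1.3  -0.29  6.34] 0.06254694062790322
```

View pics/s16c.png

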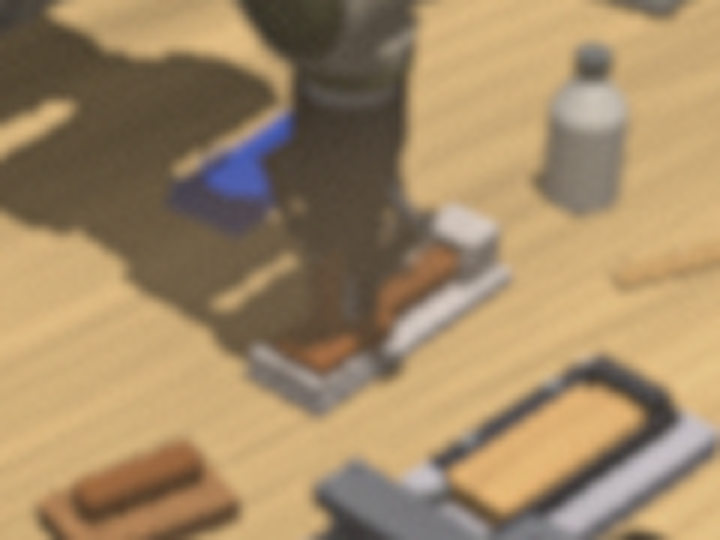

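View pics/w16.png

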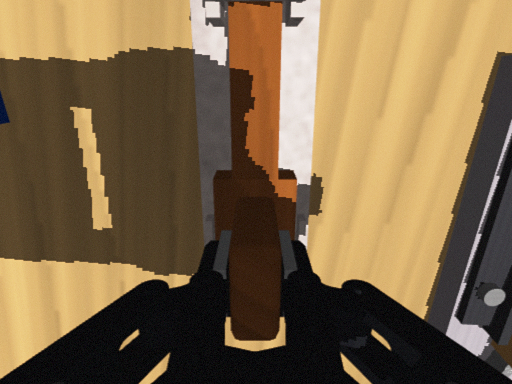

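Floor contact came at grasp height 62.5 mm, matching the expected 62.6, so the sole is flat inside the heel wall. I'll release, rise straight up, and check.

```bash
python3 -W ignore - <<'E'
from h import *
hand.move_gripper(0.5)
o=env.get_obs(); print(o['width'],fr(o)); p=np.array(o['eef_pos'])
p[2]+=.13; print(env.line_to(p,.12,f_stop=8))
snap('wrist','w17')
q=np.array(env.get_obs()['joint_pos']); q[0]-=70; env.move_j(q)
snap('scene','s17');snap('top','t17'); print(env.get_obs()['time_s'])
a=load('s17')['image'][130:220,230:350]; cv2.imwrite('pics/s17c.png',cv2.resize(a,None,fx=6,fy=6,interpolation=cv2.INTER_CUBIC))
b=load('t17')['image'][115:245,120:290]
cv2.imwrite('pics/t17c.png',cv2.resize(b,None,fx=4.5,fy=4.5,interpolation=cv2.INTER_CUBIC))
E
```

```text
0.5009396980756065 [0.33 0.31 0.1 ]
False
34.4333
```

View pics/s17c.png

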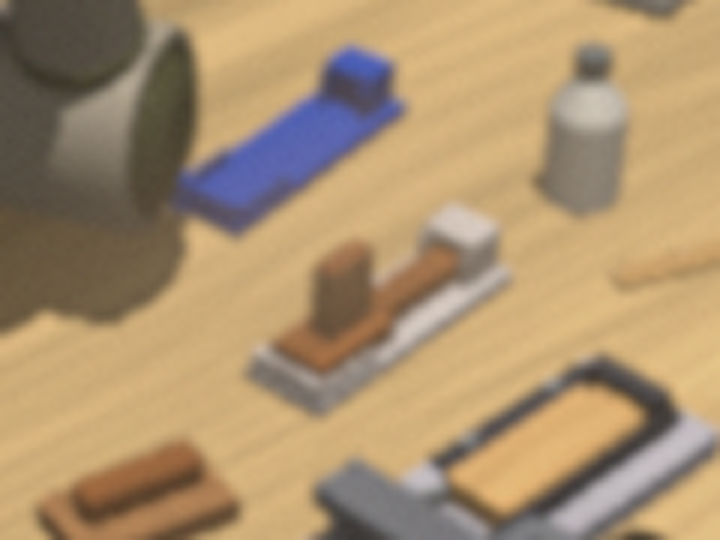

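View pics/t17c.png

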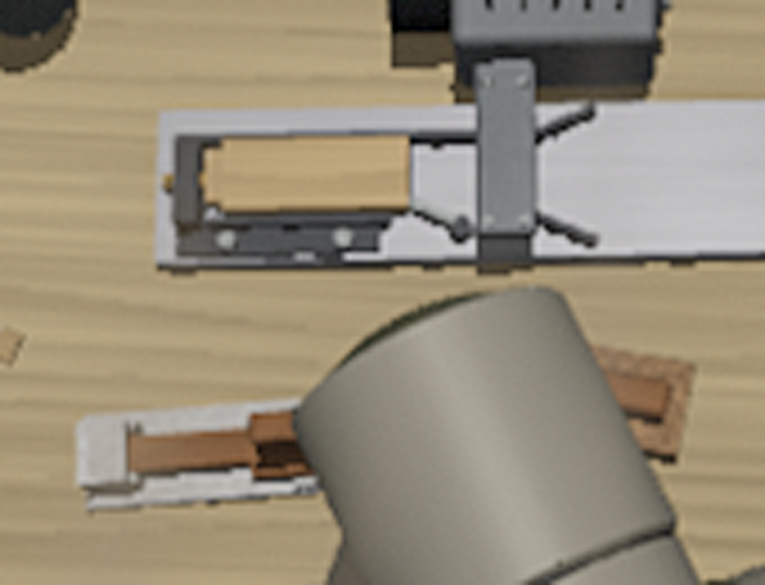

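View pics/w17.png

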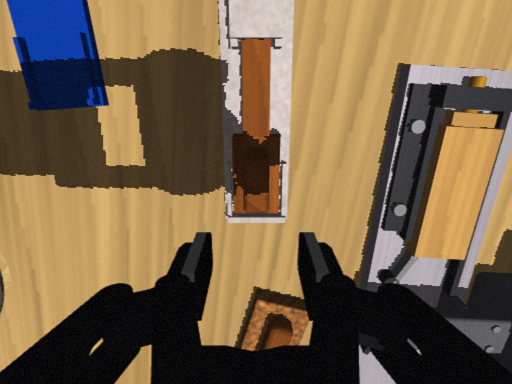

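View pics/s17.png

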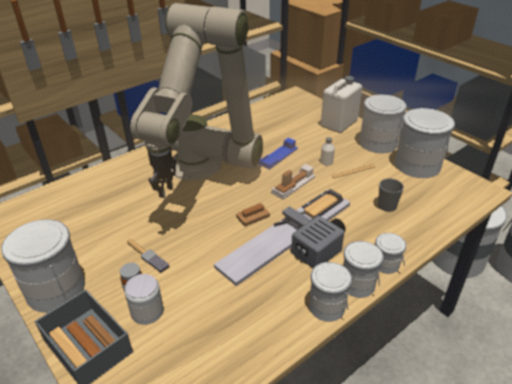

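The shoe sits flat with its toe under the bridge at (258,42) in w17 and its heel inside the wall. The rail is home with the catch behind its rear corner at (430,215) in the top crop. The bystanders are where they were and the arm is clear.

```bash
python3 -W ignore - <<'E'
from h import *
print(job.job_done())
E
```

```text
the job is handed in; nothing more can be done
None
```

I pushed the rail with the shoe under the guard and into the cradle, then put the shoe back in the white rest and let go. The job was handed in at about 34.4 s of the 58 s allowed.

- **Rail:** I felt the plunger within about 1 mm of where the images put it. About 4 mm further on, the push force fell from 10.4 to 6.9 N, and I stopped about 5 mm past the touch, short of the hard stop. The final top and wrist views show the catch sprung in behind the rail's rear end, and the rail stayed put after the shoe was drawn back.
- **Shoe:** The toe went under the bridge without contact forces. The sole met the rest's floor at a grasp height of 62.5 mm against 62.6 expected. The final views show it flat, with the heel inside the wall.
- **Bystanders and forces:** Everything else looks unmoved in the last scene view. The highest force I read was about 11 N.

No check failed. The plunger and catch positions were judged only from force and pictures, since there is no direct reading of either.

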